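# Drift a slipped lock plate back into line

### The job

The lock plate inside the jig's clamp block has slipped sideways, nobody knows which way, so its hole only partly overlaps the block's. Take the tapered drift (the pin with the broad collar, not the plain straight pin) out of the wooden stand, feel gently through the block's top hole for where its point goes down through both, and press it down without force, letting it find its own way, until the taper has pulled the plate into line and the collar sits fully home on the block. Leave the drift there, and do not disturb the other pin or the things standing round about.

Things in the scene. Friction and masses are not known exactly. Their poses are not given: they have to be found in the camera images.
- jig: Clamp block of a strap-cutting jig, fixed to the bench: 92 mm (x) by 88 mm (y) by 62 mm high, grey with a steel top 8 mm thick and 3 mm screw heads near its corners. Origin on the bench below the centre of its vertical round hole (18 mm in diameter, down to the bench), z up. A slot 44 to 54 mm above the bench holds the lock plate. A flat arm with a fence 30 mm high runs 0.19 m along +x.
- jig_hole (a point): Centre of the clamp block's hole at its top face, 62 mm above the bench; axes as jig.
- stand: Wooden stand, fixed, 150 mm (x) by 60 mm (y) by 64 mm high, origin under its centre, with two vertical 20 mm holes at x = -45 and +45 mm; the drift is in one, the straight pin in the other (either way round).
- drift: Tapered steel drift, loose, upright, 105 mm long, 0.14 to 0.24 kg. Origin at the centre of its point (lower end), z up along it. From the point: taper from 4 to 17 mm diameter over 36 mm, straight 17 mm shank to 58 mm, collar 30 mm in diameter from 58 to 63 mm, round dark ribbed grip 22 mm in diameter from 63 to 105 mm. It hangs in the stand by its collar, its point 6 mm above the bench.
- drift_collar (a point): Centre of the underside of the drift's collar, 58 mm above its point; fully home it lies on the block's top face.
- straight_pin: Plain straight steel pin, 14 mm in diameter, 102 mm long, no collar, loose, upright in the other hole of the stand; origin at its lower end. Not to be used.
- weight: Bystander: turned brass weight with a knob, 51 mm in diameter, 68 mm high, origin under its centre.
- jar: Bystander: screw jar of brass rivets with a black lid, 55 mm in diameter, 55 mm high, origin under its centre.
- spool: Bystander: spool of pale blue thread, 55 mm in diameter, 70 mm high, origin under its centre.
- lock_plate (a joint): How far (m) the lock plate's hole is out of line with the block's: 0 in line. Starts 11 to 12.2 mm out, in a level direction that is not told and differs each time. The plate is steel, 10 mm thick, upper face 54 mm above the bench, under the block's top, with an 18 mm hole. It slides only along that direction, with about 7 N of dry friction, and stays where left.
Mind the look-alikes: they are no part of the job. Of the things shaped like the drift, the steel one is meant.

How it is judged (in metres and radians):
On the way:
1. the drift's point has passed down through the lock plate's hole while the plate is still out of line by more than 3 mm (z of drift in the frame of jig below 0.044 m and horizontal distance between drift and jig_hole below 0.009 m and value of joint lock_plate above 0.003 m), for 0.05 s.
At the end, for the whole second after the job is handed in: The drift stands at rest in the clamp block's hole, released, its collar home on the block (gap under 2 mm, within 2.5 mm of the hole's axis, upright within 0.06 rad), and the lock plate is in line with the block's hole within 2 mm (z of drift_collar in the frame of jig_hole below 0.002 m and horizontal distance between drift_collar and jig_hole below 0.0025 m and angle between the z axis of drift and the z axis of jig, either way round below 0.06 rad and value of joint lock_plate between -0.002 and 0.002 m and linear speed of drift below 0.02 m/s); the robot touches nothing.
It fails at once if the drift is forced: it bears on the lock plate with more than 30 N, or on block and plate together with more than 60 N (contact force between drift and lock_plate above 30 N or contact force between drift and jig above 60 N).
It fails at once if the straight pin is pulled out of or shifted in the stand by more than 20 mm (distance of straight_pin from where it was at the start of the episode above 0.02 m).
It fails at once if a bystander is moved by more than 20 mm (distance of any of weight, jar, spool from where it was at the start of the episode above 0.02 m).
It also fails if it takes over 67 s, if anything falls off the work surface, if the arm or the gripper's body presses on something with over 40 N, if the wrist force passes 120 N, or if a joint passes its speed limit or range.

### The arm

A 6-joint arm with a two-finger parallel gripper is mounted at the origin on a cart in front of the work surface, level with it; the furniture and walls round the work are solid. World frame = base frame: x ahead of the robot, y to its left, z up, the work surface at z = 0. Lengths are in mm, angles in rad, forces in N, time in s.
With the tool pointing down it reaches from about 400 to 925 mm from the base axis. Payload 12.5 kg.
Tool frame: the origin (TCP) lies at the centre of the arm's flange, where the gripper is bolted on; the fingertips stand 190 mm ahead of it and the grasp point (between the pads) lies env.grip_point_offset ahead of it (env.grip_point_offset is the distance from the TCP to the grasp point, in mm); z points along the fingers, x is the direction in which the jaws open and shut, and the axes are right-handed (so a half turn about z gives the same grasp; the last joint's range is limited). The gripper opens to 95 mm and grips with 3 to 60 N. Pads are 20 mm wide; open, the fingers measure 119 mm over their backs; the gripper's body (75 mm by 180 mm) begins 59 mm behind the grasp point.
Start: joints at [-1.335, 0.491, 1.559, -0, 1.092, -0.106], TCP at [209.509, -588.839, 404.761] pointing down, gripper open.
Joint ranges: [-3.1, 3.1], [-0.84, 2.19], [0.05, 2.79], [-1.13, 4.28], [0.06, 2.93], [-2.69, 2.69]. Speed limits (rad/s): [2.22, 2.22, 2.79, 3.14, 3.14, 3.14].

### API

Orientations are given as [roll, pitch, yaw] about the fixed x, y, z axes, in that order (R = Rz(yaw) Ry(pitch) Rx(roll)).
In Python, from cell import state, read_camera, camera_model, job_done, env gives the robot as it stands.
- The arm moves only by the tool arm_command, never from a script. Its argument "steps" is a list of rows, each a list of 6 numbers: the shift along the tool's x, y, z in cm, then the turn, a rotation vector about the tool's x, y, z in degrees. In form: [[dx, dy, dz, rx, ry, rz], ...]. A call has 1 to 12 rows; each row is the pose to reach, as a shift and turn from the pose commanded when the call began, along the tool's axes at that moment; what a row does not reach only later rows make up. A row lasts 1/12 s, in which the tool goes at most 41.7 mm and 7.16 degrees, less where a joint would pass 70% of its speed; a pose out of reach is approached as far as the arm can. A call with a gripper value outside its range is refused whole. "jaw" is the finger opening in cm, from 0 to 9.51, set as the call begins (left out, the last holds). The fingers move at their own pace and stop on an object; the grip force is fixed at half the most. Time passes only in rows, so rows that repeat a pose let the fingers close. It gives the time, the measured TCP pose, the force and the opening at its end, in the units of the state.
- state(): the state, without advancing time (a new reading comes with each control period).
- read_camera(name): name is "scene" or "top" or "wrist"; returns the picture (480x640x3 uint8, red, green, blue); there is no depth.
- camera_model(name): a dict with "K" (3x3 intrinsics, pixels), "xyz" and "rotation" of the camera in the world. Camera axes: x right, y up, looking along -z (the intrinsics and any distortion apply to the point x, -y, -z); pixel columns grow to the right and rows downward; lengths in mm; the calibration is good to about 2 mm. A picture is of the moment at which its call begins: read the wrist's pose just before it. camera_model takes no time and is no camera call; for the wrist camera it gives the pose at the moment of the call.
- job_done(): hands the job in, once; it reports no verdict.
The state is a dict: "t": time; "joints": joint angles; "qvel": joint speeds; "tau": joint torques, N m; "eef_pos": TCP position; "tcp_rot": TCP orientation; "ft_force": force on the tool from outside, world axes, zero at the start; "moment": the same for the moment, N m; "opening": opening from 0.0 (shut) to 1.0 (fully open).
Only numpy, scipy, OpenCV 4.12 (cv2) and the standard library are available. Lean on these libraries where they do the work, as an engineer would, in place of code of your own. Each camera call takes 0.05 s, during which the arm holds its last target. There are 200 camera calls.

## Working session

There is one attempt and no reset: what is moved stays moved. The work goes in short steps, Python scripts to look and compute and a tool call to move; the robot and the scene stay as the last step left them, time stands still between calls to the robot, and variables do not carry over. Pictures are saved under pics/ and viewed, about 8 in all and at most 12, crops included, and the job is handed in when it is done.

Besides the shell and the picture viewer there is one more tool, called after "Call:" as name(argument=value, ...), one argument or row to a line, values as JSON. arm_command: Moves the arm, as the interface text tells. Its arguments: {"type":"object","properties":{"steps":{"type":"array"},"jaw":{"type":"number"}},"required":["steps"]}

```bash
ls; mkdir -p pics
python3 - <<'E'
from cell import state, read_camera, camera_model, env
import cv2, numpy as np
print(env.grip_point_offset); s=state(); print(s)
for n in("scene","top","wrist"):
    m=camera_model(n); print(n,m)
    im=read_camera(n); cv2.imwrite(f"pics/{n}0.png",im[:,:,::-1])
E
```

```text
pics
171.3
{'t': 0.0, 'joints': array([-1.33457032e+00,  4.91577215e-01,  1.55946154e+00, -6.68319030e-06,
        1.09167997e+00, -1.05596218e-01]), 'qvel': array([-0.00013495, -0.00211371,  0.00161577, -0.0011107 ,  0.00105164,
       -0.00058777]), 'tau': array([-2.48576362e-03, -6.12656736e+01, -2.58184290e+01,  6.91674650e-02,
        4.83084668e-02, -9.11652569e-05]), 'eef_pos': array([ 209.5185406 , -588.80182507,  404.14649107]), 'tcp_rot': array([-3.14147986e+00,  1.12042488e-03, -1.22897095e+00]), 'ft_force': array([0.42913455, 0.02907959, 0.35144392]), 'moment': array([ 0.02666352,  0.00901841, -0.01235561]), 'opening': 1.0025648339361972}
scene {'K': array([[525.13293476,   0.        , 316.31212238],
       [  0.        , 525.13293476, 237.98801727],
       [  0.        ,   0.        ,   1.        ]]), 'xyz': array([-108.22821471, -394.64971783,  533.339164  ]), 'rotation': array([ 0.99069545,  0.00732715, -1.12053596])}
top {'K': array([[444.50638317,   0.        , 314.30160887],
       [  0.        , 444.50638317, 235.51085818],
       [  0.        ,   0.        ,   1.        ]]), 'xyz': array([509.14896529, -72.63183891, 917.18299299]), 'rotation': array([ 0.07392609,  0.00256404, -1.54070727])}
wrist {'K': array([[378.86632046,   0.        , 311.50499447],
       [  0.        , 378.86632046, 237.31313199],
       [  0.        ,   0.        ,   1.        ]]), 'xyz': array([ 280.24457352, -564.24307555,  383.89600459]), 'rotation': array([-0.26770412,  0.00123217, -1.22802068])}
```

View pics/top0.png

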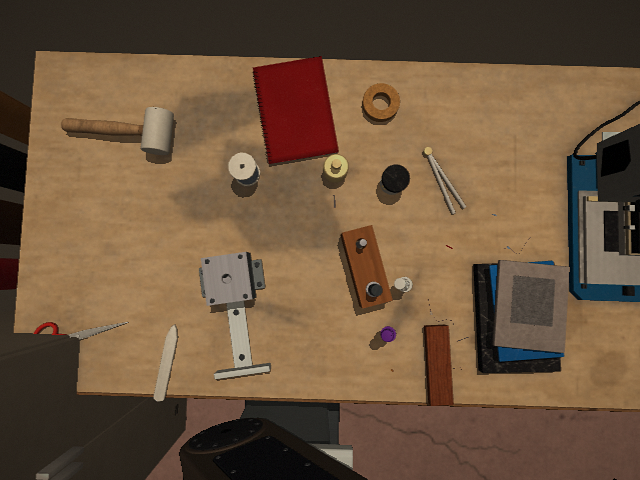

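View pics/scene0.png

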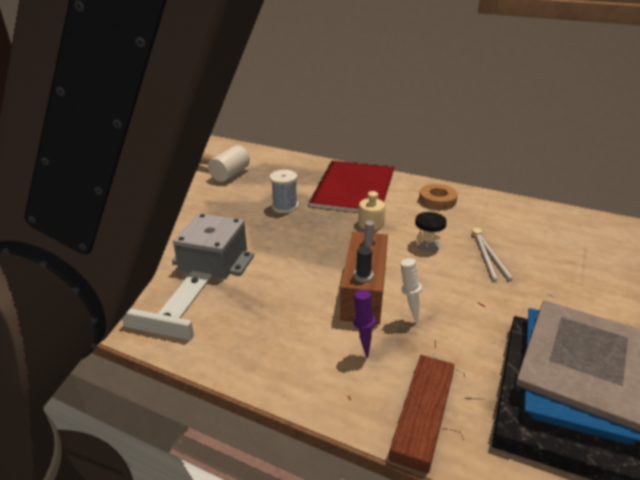

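```bash
cat > h.py <<'E'
from cell import state, read_camera, camera_model, env
import cv2, numpy as np
from scipy.spatial.transform import Rotation as R
def ray(m,u,v):
    d=np.linalg.inv(m["K"])@[u,v,1]; d=np.array([d[0],-d[1],-d[2]])
    return R.from_euler("xyz",m["rotation"]).apply(d)
def onz(m,u,v,z):
    d=ray(m,u,v); return m["xyz"]+d*(z-m["xyz"][2])/d[2]
def proj(m,p):
    q=R.from_euler("xyz",m["rotation"]).inv().apply(np.asarray(p)-m["xyz"]); q=m["K"]@[q[0],-q[1],-q[2]]; return q[:2]/q[2]
def tool(p):  # world TCP target -> tool-frame shift in cm
    s=state(); return R.from_euler("xyz",s["tcp_rot"]).inv().apply(np.asarray(p)-s["eef_pos"])/10
E
python3 - <<'E'
from h import *
t=camera_model("top")
for n,u,v,z in [("jig hole",226,278,62),("drift top",374.5,289.5,111),("pin top",362,242,108),("white",402,284,105),("purple",388,334,105),("weight",336,160,68),("jar",396,178,55),("spool",241,165,70),
 ("standTL",342,234,64),("standTR",373,226,64),("standBL",356,311,64),("standBR",388,301,64)]: print(n,onz(t,u,v,z).round(1))
im=cv2.imread("pics/top0.png")
a=cv2.resize(im[220:345,330:425],None,fx=4.2,fy=4.2,interpolation=cv2.INTER_CUBIC)
b=cv2.resize(im[240:330,190:275],None,fx=4.2,fy=4.2,interpolation=cv2.INTER_CUBIC)
c=np.zeros((525,800,3),np.uint8); c[:,:399]=a[:525,:399]; c[:b.shape[0],405:405+b.shape[1]]=b
cv2.imwrite("pics/crop1.png",c)
E
```

```text
jig hole [485.7  98.2  62. ]
drift top [ 474.5 -180.1  111. ]
pin top [ 559.7 -156.   108. ]
white [ 485.7 -230.6  105. ]
purple [ 395.3 -206.8  105. ]
weight [ 720.  -106.2   68. ]
jar [ 690.8 -225.4   55. ]
spool [704.3  77.3  70. ]
standTL [ 576.8 -121.7   64. ]
standTR [ 594.  -181.1   64. ]
standBL [ 430.8 -152.1   64. ]
standBR [ 451.5 -212.5   64. ]
```

View pics/crop1.png

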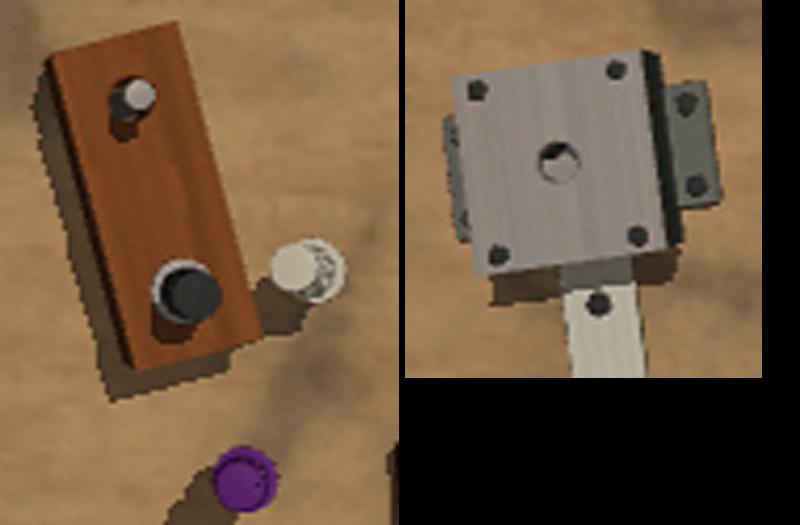

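Candidates in the top picture: dark ribbed grip with steel collar in the stand (374,289), white look-alike on the bench (402,284), purple look-alike on the bench (388,334). The crop confirms that the one in the stand's near hole is the steel drift. The plain pin is at (362,243), and the jig hole at (226,278) shows a plate crescent. I'm moving above the drift with the jaws along the stand's long axis.

Call:
arm_command(
  steps=[
    [-29.6,-38.7,5.4,0,0,-85],
    [-29.6,-38.7,5.4,0,0,-85],
    [-29.6,-38.7,5.4,0,0,-85],
    [-29.6,-38.7,5.4,0,0,-85],
    [-29.6,-38.7,5.4,0,0,-85],
    [-29.6,-38.7,5.4,0,0,-85],
    [-29.6,-38.7,5.4,0,0,-85],
    [-29.6,-38.7,5.4,0,0,-85],
    [-29.6,-38.7,5.4,0,0,-85],
    [-29.6,-38.7,5.4,0,0,-85],
    [-29.6,-38.7,5.4,0,0,-85],
    [-29.6,-38.7,5.4,0,0,-85],
  ],
  jaw=5.5,
)

```text
t: 1.15
eef_pos: [475.9, -177.7, 350.4]
tcp_rot: [-3.141, 0.0, 0.262]
ft_force: [0.4, -1.3, -0.3]
opening: 0.58
```

Run:
```python
from h import *
m=camera_model("wrist"); im=read_camera("wrist"); cv2.imwrite("pics/w1.png",im[:,:,::-1]); s=state()
print(s["eef_pos"],s["tcp_rot"],m)
print(proj(m,[474.5,-180,111]),proj(m,[474.5,-180,69]), proj(m,s["eef_pos"]-[0,0,171.3]))
```

```text
[ 477.51533643 -174.89386974  349.90917374] [-3.14033659e+00 -1.21214769e-04  2.70779646e-01] {'K': array([[378.86632046,   0.        , 311.50499447],
       [  0.        , 378.86632046, 237.31313199],
       [  0.        ,   0.        ,   1.        ]]), 'xyz': array([ 457.35327681, -106.22195108,  330.08338855]), 'rotation': array([-0.26706669,  0.0003628 ,  0.26274324])}
[307.36953056 262.20929805] [308.00713599 243.04894222] [315.38323623 304.00117667]
```

View pics/w1.png

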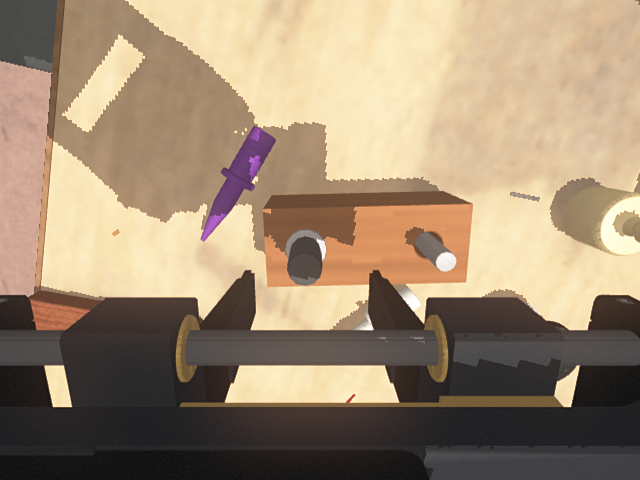

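Run:
```python
from h import *
im=cv2.imread("pics/w1.png")[170:360,190:490]
cv2.imwrite("pics/w1c.png",cv2.resize(im,(790,500),interpolation=cv2.INTER_CUBIC))
m=camera_model("wrist")
for u,v,z in [(304.5,267,111),(445,261,108),(268,286,64),(467,282,64),(264,208,64),(472,204,64)]: print(onz(m,u,v,z).round(1))
```

```text
[ 475.2 -180.3  111. ]
[ 557.9 -154.3  108. ]
[ 456.4 -218.8   64. ]
[ 599.5 -175.5   64. ]
[ 439.3 -161.6   64. ]
[ 580.9 -119.2   64. ]
```

View pics/w1c.png

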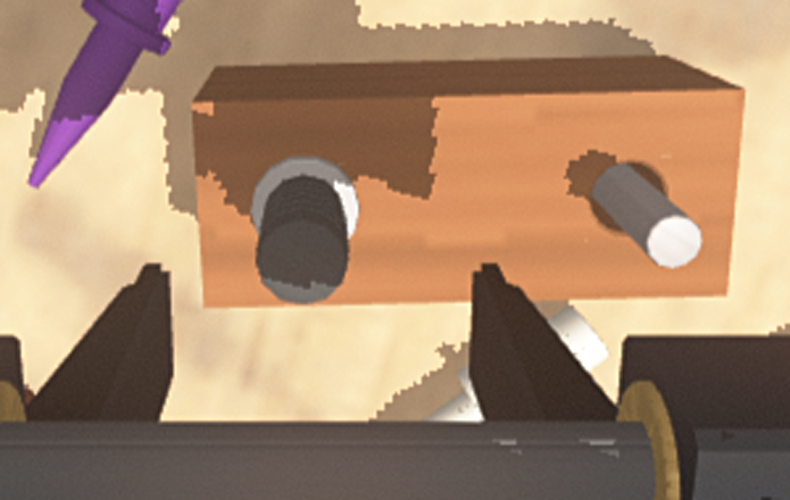

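Both look-alikes have toppled on their own and now lie clear of the stand. The drift grip's top is at (305,269), about (475.5,-181) mm. The straight pin is at (445,261). I'll settle the arm and come down partway.

Call:
arm_command(
  steps=[
    [0.08,0.1,1,0,0,0],
    [0.08,0.1,2,0,0,0],
    [0.08,0.1,2,0,0,0],
    [0.08,0.1,2,0,0,0],
    [0.08,0.1,2,0,0,0],
    [0.08,0.1,2,0,0,0],
  ],
)

```text
t: 1.7
eef_pos: [475.6, -181.8, 330.9]
tcp_rot: [3.141, -0.0, 0.253]
ft_force: [0.4, 0.4, -0.3]
opening: 0.581
```

Call:
arm_command(
  steps=[
    [0,-0.05,1.2,0,0,0],
    [0,-0.05,2.4,0,0,0],
    [0,-0.05,3.6,0,0,0],
    [0,-0.05,4.8,0,0,0],
    [0,-0.05,5.8,0,0,0],
    [0,-0.05,6.5,0,0,0],
    [0,-0.05,6.5,0,0,0],
    [0,-0.05,6.5,0,0,0],
  ],
)

```text
t: 2.37
eef_pos: [475.8, -180.7, 265.7]
tcp_rot: [-3.141, 0.0, 0.254]
ft_force: [-0.7, 0.0, -0.4]
opening: 0.577
```

Call:
arm_command(
  steps=[
    [0,0,0,0,0,0],
    [0,0,0,0,0,0],
    [0,0,0,0,0,0],
    [0,0,0,0,0,0],
    [0,0,0,0,0,0],
    [0,0,0,0,0,0],
    [0,0,0,0,0,0],
    [0,0,0,0,0,0],
  ],
  jaw=1.5,
)

```text
t: 3.03
eef_pos: [475.0, -180.6, 266.0]
tcp_rot: [-3.141, 0.003, 0.255]
ft_force: [-8.9, -4.0, 7.3]
opening: 0.228
```

Call:
arm_command(
  steps=[
    [0,0,-0.7,0,0,0],
    [0,0,-1.6,0,0,0],
    [0,0,-2.8,0,0,0],
    [0,0,-4.2,0,0,0],
    [0,0,-5.6,0,0,0],
    [0,0,-7,0,0,0],
    [0,0,-8.5,0,0,0],
    [0,0,-9.5,0,0,0],
    [0,0,-9.5,0,0,0],
    [0,0,-9.5,0,0,0],
    [0,0,-9.5,0,0,0],
  ],
)

```text
t: 3.95
eef_pos: [475.7, -180.5, 360.1]
tcp_rot: [-3.141, 0.0, 0.254]
ft_force: [-0.3, 0.0, -1.6]
opening: 0.225
```

Call:
arm_command(
  steps=[
    [2,-4.8,0.2,0,0,0],
    [4,-9.6,0.5,0,0,0],
    [6,-14.4,0.8,0,0,0],
    [7.3,-17.5,1,0,0,0],
    [7.9,-19.3,1,0,0,0],
    [7.9,-19.3,1,0,0,0],
    [7.9,-19.3,1,0,0,0],
    [7.9,-19.3,1,0,0,0],
    [7.9,-19.3,1,0,0,0],
    [7.9,-19.3,1,0,0,0],
  ],
)

```text
t: 4.78
eef_pos: [503.7, 25.0, 350.5]
tcp_rot: [3.142, 0.0, 0.253]
ft_force: [0.5, 0.5, -1.5]
opening: 0.222
```

Run:
```python
from h import *
m=camera_model("wrist"); im=read_camera("wrist")[:,:,::-1]; cv2.imwrite("pics/w2.png",im); s=state()
print(s["eef_pos"],s["tcp_rot"],m["xyz"],m["rotation"])
p=proj(m,[485.7,98.2,62]); print(p)
np.save("w2m.npy",np.r_[m["xyz"],m["rotation"]])
a=cv2.resize(im,(400,300)); u,v=p.astype(int)
b=cv2.resize(im[max(v-30,0):v+30,u-30:u+30],(390,390),interpolation=cv2.INTER_CUBIC)
c=np.zeros((400,800,3),np.uint8); c[:300,:400]=a; c[:390,405:795]=b; print(u,v)
cv2.imwrite("pics/w2c.png",c)
```

```text
[503.67429547  24.99865487 350.60703346] [3.14151491e+00 1.78961917e-04 2.52585385e-01] [485.77538002  96.59226036 330.15762544] [-0.26734418  0.00066161  0.25366281]
[312.25022826 131.14491937]
312 131
```

View pics/w2c.png

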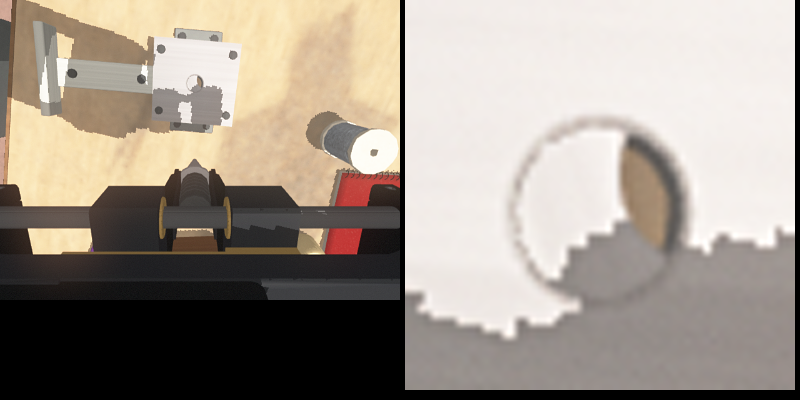

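Run:
```python
from h import *
im=cv2.imread("pics/w2.png"); v=np.load("w2m.npy"); m=camera_model("wrist"); m["xyz"],m["rotation"]=v[:3],v[3:]
tcp=np.array([503.67,25.0,350.6])
for z in (89,91,93): print("tip proj",z,proj(m,[tcp[0],tcp[1],z]))
# brown lens mask
hsv=cv2.cvtColor(im,cv2.COLOR_BGR2HSV)[101:161,282:342]
mask=(hsv[...,1]>70)&(hsv[...,2]>90); ys,xs=np.nonzero(mask); print(mask.sum())
left=[(282+xs[ys==y].min()-.5,101+y) for y in np.unique(ys)]
print(left)
P=np.array([onz(m,u,w,54)[:2] for u,w in left])
from scipy.optimize import least_squares
f=least_squares(lambda c:np.hypot(*(P-c).T)-9,P.mean(0)+[8,0]); print("plate centre",f.x,"res",f.fun.round(2))
# block hole ring
for u,w in[(312,133.5),(311.6,133.5)]: print("block hole",onz(m,u,w,62))
t=cv2.resize(im[230:300,275:345],(560,560),interpolation=cv2.INTER_CUBIC); cv2.imwrite("pics/tip.png",t)
```

```text
tip proj 89 [310.77663335 248.5304869 ]
tip proj 91 [310.76901291 249.41716868]
tip proj 93 [310.76127404 250.31763112]
58
[(np.float64(315.5), np.int64(124)), (np.float64(315.5), np.int64(125)), (np.float64(315.5), np.int64(126)), (np.float64(315.5), np.int64(127)), (np.float64(315.5), np.int64(128)), (np.float64(315.5), np.int64(129)), (np.float64(315.5), np.int64(130)), (np.float64(315.5), np.int64(131)), (np.float64(315.5), np.int64(132)), (np.float64(316.5), np.int64(133)), (np.float64(316.5), np.int64(134)), (np.float64(317.5), np.int64(135)), (np.float64(318.5), np.int64(136)), (np.float64(318.5), np.int64(137))]
plate centre [495.88167883 103.27155556] res [ 0.2   0.04 -0.08 -0.14 -0.15 -0.12 -0.03  0.11  0.3  -0.12  0.17 -0.09
 -0.26  0.19]
block hole [485.92391378  96.65883858  62.        ]
block hole [485.65960081  96.59031619  62.        ]
```

View pics/tip.png

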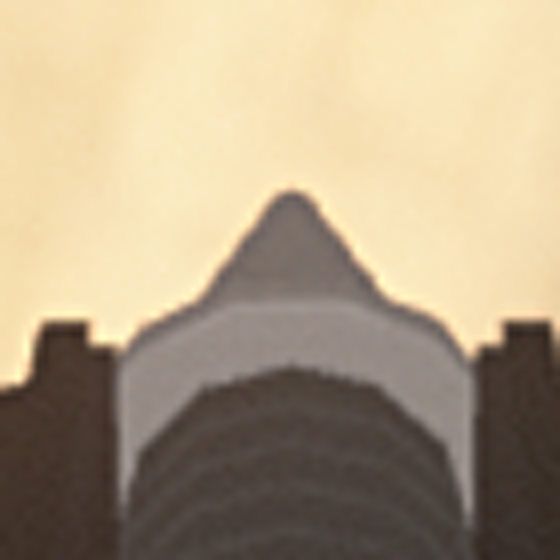

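Run:
```python
from h import *
v=np.load("w2m.npy"); m=camera_model("wrist"); m["xyz"],m["rotation"]=v[:3],v[3:]
tcp=np.array([503.67,25.0,350.6]); T=R.from_euler("xyz",[3.1415,0.0002,.2526])
P=lambda x,y,z: proj(m,tcp+T.apply([x,y,z])).round(1)
print("fingertip corners",P(-11,-10,190),P(11,-10,190),P(-23,-10,190),P(23,-10,190))
a=np.linspace(0,2*np.pi,73)
def ring(r,z,dy=0): 
    q=np.array([P(r*np.cos(t),dy+r*np.sin(t),z) for t in a]); return q.min(0),q.max(0)
g=171.3+88
for dy in(0,2):
  for n,r,h in[("point",2,0),("shank36",8.5,36),("collar bot",15,58),("collar top",15,63),("grip63",11,63)]: print(dy,n,*ring(r,g-h,dy))
```

```text
fingertip corners [287.2 272.5] [333.4 272.5] [262.  272.4] [358.6 272.5]
0 point [307.7 246.7] [313.7 252.5]
0 shank36 [295.6 254. ] [325.5 282.3]
0 collar bot [281.1 255.1] [339.7 309.8]
0 collar top [280.3 258.3] [340.4 314.2]
0 grip63 [288.3 266. ] [332.4 307. ]
2 point [307.7 249.6] [313.7 255.4]
2 shank36 [295.6 257.4] [325.5 285.5]
2 collar bot [281.2 258.9] [339.6 313.3]
2 collar top [280.4 262.2] [340.3 317.8]
2 grip63 [288.4 269.9] [332.3 310.6]
```

Run:
```python
from h import *
v=np.load("w2m.npy"); m=camera_model("wrist"); m["xyz"],m["rotation"]=v[:3],v[3:]
tip=onz(m,311.5,256.5,91); print(tip)
t=camera_model("top")
for z,u,w in[(111,375.7,290),(71,374.5,289.5)]: print(onz(t,u,w,z))
d=np.array([490.9,99.9])-tip[:2]; T=R.from_euler("xyz",[np.pi,0,.2526]); print(d,T.inv().apply([*d,70-91])/10)
```

```text
[505.37110933  20.36149656  91.        ]
[ 473.67970458 -182.29937665  111.        ]
[ 472.79083347 -185.45439962   71.        ]
[-14.47110933  79.53850344] [ 0.58665635 -8.06310732  2.1       ]
```

The hole is at (312,133) in the full wrist picture. The bench-coloured lens through both holes lies towards the image right and slightly up. The plate fit gives a slip of 12.1 mm towards world (+0.83,+0.55). The drift's point is at (311.5,256.5), so it sits about 4.8 mm off-centre in the pads along tool y. I'm moving the point over the lens, just above the block.

Call:
arm_command(
  steps=[
    [0.2,-2.5,0.3,0,0,0],
    [0.4,-5.5,0.8,0,0,0],
    [0.59,-7.5,1.4,0,0,0],
    [0.59,-8.06,2,0,0,0],
    [0.59,-8.06,2,0,0,0],
    [0.59,-8.06,2,0,0,0],
    [0.59,-8.06,2,0,0,0],
    [0.59,-8.06,2,0,0,0],
  ],
)

```text
t: 5.5
eef_pos: [489.4, 104.6, 331.0]
tcp_rot: [3.141, -0.001, 0.253]
ft_force: [1.0, 0.3, -2.1]
opening: 0.228
```

Run:
```python
from h import *
m=camera_model("wrist"); im=read_camera("wrist")[:,:,::-1]; cv2.imwrite("pics/w3.png",im); s=state()
print(s["eef_pos"],s["tcp_rot"],s["ft_force"]); np.save("w3m.npy",np.r_[m["xyz"],m["rotation"]])
for p in ([490.9,99.9,71],[485.85,96.6,62],[490.9,99.9,54]): print(proj(m,p))
cv2.imwrite("pics/w3c.png",cv2.resize(im[220:290,270:370],(800,560),interpolation=cv2.INTER_CUBIC))
```

```text
[489.36249372 104.70985841 330.98248009] [ 3.14132290e+00 -5.27671151e-04  2.53216334e-01] [ 0.07799136 -0.35005816 -1.58460255]
[310.80913103 256.23703721]
[302.53452086 254.81150952]
[310.846181   248.73371637]
```

View pics/w3c.png

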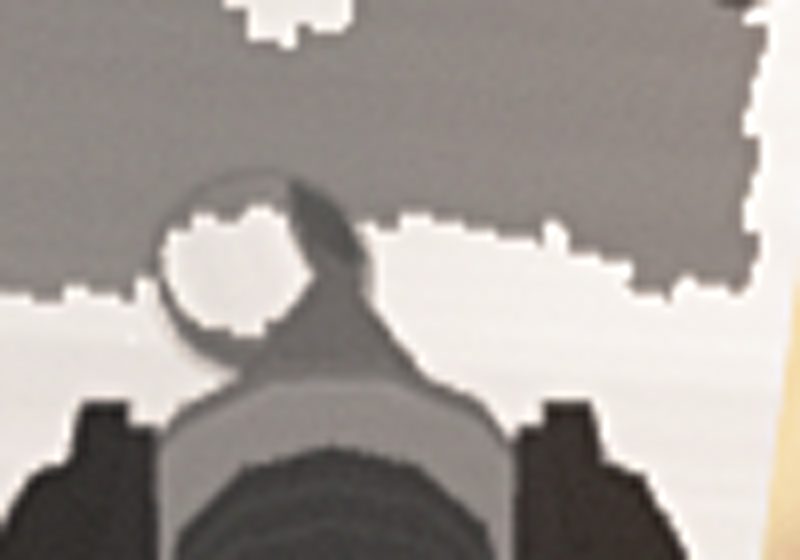

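In the crop the hole is at about (264,271) and the point at about (338,285), entering the lens as predicted to within 1 mm. Now I'll go down gently and feel.

Call:
arm_command(
  steps=[
    [-0.03,0,0.3,0,0,0],
    [-0.03,0,0.6,0,0,0],
    [-0.03,0,0.9,0,0,0],
    [-0.03,0,1.2,0,0,0],
    [-0.03,0,1.4,0,0,0],
    [-0.03,0,1.4,0,0,0],
    [-0.03,0,1.4,0,0,0],
  ],
)

```text
t: 6.13
eef_pos: [488.8, 105.6, 316.5]
tcp_rot: [3.142, 0.0, 0.255]
ft_force: [-0.8, 1.0, -1.3]
opening: 0.228
```

Call:
arm_command(
  steps=[
    [0,0,0.05,0,0,0],
    [0,0,0.1,0,0,0],
    [0,0,0.15,0,0,0],
    [0,0,0.2,0,0,0],
    [0,0,0.2,0,0,0],
  ],
)

```text
t: 6.55
eef_pos: [488.8, 105.5, 314.6]
tcp_rot: [3.142, 0.0, 0.255]
ft_force: [-0.1, -1.0, -2.0]
opening: 0.228
```

Call:
arm_command(
  steps=[
    [0,0,0.05,0,0,0],
    [0,0,0.1,0,0,0],
    [0,0,0.15,0,0,0],
    [0,0,0.2,0,0,0],
    [0,0,0.2,0,0,0],
  ],
)

```text
t: 6.97
eef_pos: [488.7, 105.5, 312.6]
tcp_rot: [3.141, 0.0, 0.255]
ft_force: [-1.4, -0.9, -2.0]
opening: 0.225
```

Call:
arm_command(
  steps=[
    [0,0,0.05,0,0,0],
    [0,0,0.1,0,0,0],
    [0,0,0.1,0,0,0],
  ],
)

```text
t: 7.22
eef_pos: [488.7, 105.5, 311.6]
tcp_rot: [3.141, 0.0, 0.255]
ft_force: [-3.1, -1.9, -0.6]
opening: 0.228
```

The force along −d shows the taper touching the block's +d edge, as geometry predicts, so the point is in the lens. I'll follow the taper down, giving way along −d.

Call:
arm_command(
  steps=[
    [-0.02,0.01,0.05,0,0,0],
    [-0.03,0.01,0.1,0,0,0],
    [-0.04,0.015,0.15,0,0,0],
    [-0.05,0.02,0.2,0,0,0],
    [-0.05,0.02,0.2,0,0,0],
  ],
)

```text
t: 7.63
eef_pos: [488.3, 105.2, 309.6]
tcp_rot: [3.142, 0.0, 0.255]
ft_force: [-1.2, -1.9, -0.7]
opening: 0.229
```

Call:
arm_command(
  steps=[
    [-0.01,0.01,0.05,0,0,0],
    [-0.02,0.01,0.1,0,0,0],
    [-0.03,0.015,0.15,0,0,0],
    [-0.04,0.02,0.2,0,0,0],
    [-0.04,0.02,0.2,0,0,0],
  ],
)

```text
t: 8.05
eef_pos: [488.1, 104.9, 307.6]
tcp_rot: [3.142, -0.0, 0.255]
ft_force: [-1.1, -2.1, -0.3]
opening: 0.225
```

Call:
arm_command(
  steps=[
    [-0.01,0.005,0.05,0,0,0],
    [-0.02,0.01,0.1,0,0,0],
    [-0.03,0.01,0.15,0,0,0],
    [-0.04,0.015,0.2,0,0,0],
    [-0.04,0.015,0.2,0,0,0],
  ],
)

```text
t: 8.47
eef_pos: [487.8, 104.7, 306.0]
tcp_rot: [3.141, -0.001, 0.255]
ft_force: [-1.3, -1.2, 5.6]
opening: 0.227
```

Call:
arm_command(
  steps=[
    [-0.02,0.01,0.05,0,0,0],
    [-0.03,0.01,0.1,0,0,0],
    [-0.03,0.01,0.1,0,0,0],
  ],
)

```text
t: 8.72
eef_pos: [487.7, 104.5, 305.3]
tcp_rot: [3.141, -0.002, 0.254]
ft_force: [-1.2, -1.7, 8.9]
opening: 0.227
```

Call:
arm_command(
  steps=[
    [-0.03,0.01,0,0,0,0],
    [-0.06,0.02,0,0,0,0],
    [-0.08,0.027,0,0,0,0],
    [-0.08,0.027,0,0,0,0],
  ],
)

```text
t: 9.05
eef_pos: [487.2, 104.2, 305.4]
tcp_rot: [3.141, -0.003, 0.254]
ft_force: [-0.5, 0.5, 7.5]
opening: 0.226
```

Call:
arm_command(
  steps=[
    [-0.03,0.01,0,0,0,0],
    [-0.06,0.02,0,0,0,0],
    [-0.1,0.033,0,0,0,0],
    [-0.1,0.033,0,0,0,0],
  ],
)

```text
t: 9.38
eef_pos: [486.6, 103.7, 305.4]
tcp_rot: [3.141, -0.004, 0.254]
ft_force: [3.6, 3.0, 4.2]
opening: 0.225
```

Call:
arm_command(
  steps=[
    [-0.03,0.01,0,0,0,0],
    [-0.06,0.02,0,0,0,0],
    [-0.1,0.033,0,0,0,0],
    [-0.1,0.033,0,0,0,0],
  ],
)

```text
t: 9.72
eef_pos: [485.9, 103.2, 305.3]
tcp_rot: [3.141, -0.005, 0.254]
ft_force: [5.9, 4.4, 3.9]
opening: 0.224
```

The +d reaction saturates at about 7 N, which matches the plate's friction, so the point is inside the plate's hole and moving the plate. Now I'll go deeper.

Call:
arm_command(
  steps=[
    [0,0,0.05,0,0,0],
    [0,0,0.1,0,0,0],
    [0,0,0.15,0,0,0],
    [0,0,0.2,0,0,0],
    [0,0,0.2,0,0,0],
  ],
)

```text
t: 10.13
eef_pos: [485.9, 103.2, 303.3]
tcp_rot: [3.141, -0.005, 0.254]
ft_force: [4.8, 3.5, 4.3]
opening: 0.224
```

Call:
arm_command(
  steps=[
    [0,0,0.05,0,0,0],
    [0,0,0.1,0,0,0],
    [0,0,0.15,0,0,0],
    [0,0,0.2,0,0,0],
    [0,0,0.2,0,0,0],
  ],
)

```text
t: 10.55
eef_pos: [485.8, 103.1, 301.3]
tcp_rot: [3.141, -0.004, 0.254]
ft_force: [4.8, 2.4, 5.4]
opening: 0.226
```

Call:
arm_command(
  steps=[
    [0,0,0.05,0,0,0],
    [0,0,0.1,0,0,0],
    [0,0,0.15,0,0,0],
    [0,0,0.2,0,0,0],
    [0,0,0.2,0,0,0],
  ],
)

```text
t: 10.97
eef_pos: [485.7, 103.1, 299.3]
tcp_rot: [3.141, -0.004, 0.254]
ft_force: [3.6, 1.8, 5.0]
opening: 0.228
```

Call:
arm_command(
  steps=[
    [0,0,0.05,0,0,0],
    [0,0,0.1,0,0,0],
    [0,0,0.15,0,0,0],
    [0,0,0.2,0,0,0],
    [0,0,0.2,0,0,0],
  ],
)

```text
t: 11.38
eef_pos: [485.6, 103.0, 297.4]
tcp_rot: [3.141, -0.004, 0.255]
ft_force: [2.4, 0.3, 5.1]
opening: 0.222
```

Call:
arm_command(
  steps=[
    [-0.02,0.006,0.06,0,0,0],
    [-0.03,0.01,0.12,0,0,0],
    [-0.04,0.013,0.18,0,0,0],
    [-0.05,0.017,0.24,0,0,0],
    [-0.06,0.02,0.3,0,0,0],
    [-0.06,0.02,0.3,0,0,0],
  ],
)

```text
t: 11.88
eef_pos: [485.1, 102.6, 294.4]
tcp_rot: [3.141, -0.004, 0.255]
ft_force: [3.5, 0.9, 5.3]
opening: 0.225
```

Call:
arm_command(
  steps=[
    [-0.01,0.003,0.06,0,0,0],
    [-0.02,0.006,0.12,0,0,0],
    [-0.03,0.01,0.18,0,0,0],
    [-0.04,0.013,0.24,0,0,0],
    [-0.05,0.017,0.3,0,0,0],
    [-0.05,0.017,0.3,0,0,0],
  ],
)

```text
t: 12.38
eef_pos: [484.7, 102.3, 291.3]
tcp_rot: [3.141, -0.004, 0.255]
ft_force: [2.7, 0.4, 6.2]
opening: 0.226
```

Call:
arm_command(
  steps=[
    [-0.01,0.01,0.06,0,0,0],
    [-0.015,0.015,0.12,0,0,0],
    [-0.02,0.02,0.18,0,0,0],
    [-0.025,0.025,0.24,0,0,0],
    [-0.03,0.03,0.3,0,0,0],
    [-0.03,0.03,0.3,0,0,0],
  ],
)

```text
t: 12.88
eef_pos: [484.4, 101.9, 288.3]
tcp_rot: [3.141, -0.003, 0.255]
ft_force: [2.8, 1.0, 7.2]
opening: 0.227
```

Call:
arm_command(
  steps=[
    [-0.005,0.005,0.06,0,0,0],
    [-0.01,0.01,0.12,0,0,0],
    [-0.015,0.015,0.18,0,0,0],
    [-0.02,0.02,0.24,0,0,0],
    [-0.025,0.025,0.3,0,0,0],
    [-0.025,0.025,0.3,0,0,0],
  ],
)

```text
t: 13.38
eef_pos: [484.1, 101.6, 285.3]
tcp_rot: [3.141, -0.003, 0.255]
ft_force: [2.7, -1.0, 7.3]
opening: 0.226
```

Call:
arm_command(
  steps=[
    [0,0.005,0.06,0,0,0],
    [0,0.01,0.12,0,0,0],
    [0,0.015,0.18,0,0,0],
    [0,0.02,0.24,0,0,0],
    [0,0.02,0.3,0,0,0],
    [0,0.02,0.3,0,0,0],
  ],
)

```text
t: 13.88
eef_pos: [484.1, 101.4, 282.2]
tcp_rot: [3.141, -0.002, 0.255]
ft_force: [0.9, 0.3, 7.7]
opening: 0.228
```

Call:
arm_command(
  steps=[
    [0,0,0.06,0,0,0],
    [0,0,0.12,0,0,0],
    [0,0,0.18,0,0,0],
    [0,0,0.24,0,0,0],
    [0,0,0.3,0,0,0],
    [0,0,0.3,0,0,0],
  ],
)

```text
t: 14.38
eef_pos: [484.1, 101.4, 279.2]
tcp_rot: [3.141, -0.002, 0.255]
ft_force: [2.1, -1.2, 7.2]
opening: 0.228
```

Call:
arm_command(
  steps=[
    [0,0,0.06,0,0,0],
    [0,0,0.12,0,0,0],
    [0,0,0.18,0,0,0],
    [0,0,0.24,0,0,0],
    [0,0,0.3,0,0,0],
    [0,0,0.3,0,0,0],
  ],
)

```text
t: 14.88
eef_pos: [484.1, 101.4, 276.0]
tcp_rot: [3.141, -0.002, 0.255]
ft_force: [2.7, -0.7, 4.5]
opening: 0.222
```

Call:
arm_command(
  steps=[
    [0,0,0.1,0,0,0],
    [0,0,0.2,0,0,0],
    [0,0,0.3,0,0,0],
    [0,0,0.4,0,0,0],
    [0,0,0.4,0,0,0],
  ],
)

```text
t: 15.3
eef_pos: [484.1, 101.4, 272.0]
tcp_rot: [3.141, -0.002, 0.255]
ft_force: [1.2, -0.5, 4.2]
opening: 0.227
```

Call:
arm_command(
  steps=[
    [0,0,0.1,0,0,0],
    [0,0,0.2,0,0,0],
    [0,0,0.3,0,0,0],
    [0,0,0.4,0,0,0],
    [0,0,0.4,0,0,0],
  ],
)

```text
t: 15.72
eef_pos: [484.0, 101.4, 267.9]
tcp_rot: [3.141, -0.002, 0.255]
ft_force: [2.2, -0.0, 4.3]
opening: 0.225
```

Call:
arm_command(
  steps=[
    [0,0,0.05,0,0,0],
    [0,0,0.1,0,0,0],
    [0,0,0.15,0,0,0],
    [0,0,0.2,0,0,0],
    [0,0,0.2,0,0,0],
  ],
)

```text
t: 16.13
eef_pos: [484.1, 101.3, 266.0]
tcp_rot: [3.141, -0.002, 0.255]
ft_force: [2.3, -0.6, 4.7]
opening: 0.223
```

Call:
arm_command(
  steps=[
    [0,0,0.05,0,0,0],
    [0,0,0.1,0,0,0],
    [0,0,0.1,0,0,0],
  ],
)

```text
t: 16.38
eef_pos: [484.0, 101.4, 265.0]
tcp_rot: [3.141, -0.002, 0.255]
ft_force: [2.6, -0.8, 5.3]
opening: 0.225
```

Call:
arm_command(
  steps=[
    [0,0,0.05,0,0,0],
    [0,0,0.1,0,0,0],
    [0,0,0.1,0,0,0],
  ],
)

```text
t: 16.63
eef_pos: [484.0, 101.4, 264.0]
tcp_rot: [3.141, -0.002, 0.255]
ft_force: [1.9, -1.1, 5.6]
opening: 0.227
```

Call:
arm_command(
  steps=[
    [0,0,0.05,0,0,0],
    [0,0,0.1,0,0,0],
    [0,0,0.1,0,0,0],
  ],
)

```text
t: 16.88
eef_pos: [484.0, 101.3, 263.8]
tcp_rot: [3.141, -0.002, 0.255]
ft_force: [-2.2, -2.2, 19.6]
opening: 0.222
```

Call:
arm_command(
  steps=[
    [0,0,0.05,0,0,0],
    [0,0,0.05,0,0,0],
    [0,0,0.05,0,0,0],
  ],
)

```text
t: 17.13
eef_pos: [483.9, 101.3, 263.7]
tcp_rot: [3.141, -0.003, 0.255]
ft_force: [-2.7, -1.5, 24.9]
opening: 0.227
```

There's a sharp stop at z=263.8 against the 263.3 expected, with force jumping to 25 N, so the collar is seated. Releasing.

Call:
arm_command(
  steps=[
    [0,0,-0.05,0,0,0],
    [0,0,-0.05,0,0,0],
    [0,0,-0.05,0,0,0],
    [0,0,-0.05,0,0,0],
    [0,0,-0.05,0,0,0],
    [0,0,-0.05,0,0,0],
  ],
  jaw=5.5,
)

```text
t: 17.63
eef_pos: [483.6, 101.4, 262.5]
tcp_rot: [-3.142, 0.001, 0.254]
ft_force: [0.2, 0.9, 0.3]
opening: 0.559
```

Call:
arm_command(
  steps=[
    [0,0,-1,0,0,0],
    [0,0,-2.5,0,0,0],
    [0,0,-4.5,0,0,0],
    [0,0,-7,0,0,0],
    [0,0,-9.5,0,0,0],
    [0,0,-10,0,0,0],
    [0,0,-10,0,0,0],
    [0,0,-10,0,0,0],
    [0,0,-10,0,0,0],
  ],
)

```text
t: 18.38
eef_pos: [483.4, 101.4, 361.8]
tcp_rot: [-3.141, 0.002, 0.255]
ft_force: [-0.6, -0.2, 0.3]
opening: 0.581
```

Run:
```python
from h import *
m=camera_model("wrist"); im=read_camera("wrist")[:,:,::-1]; t=read_camera("top")[:,:,::-1]; s=read_camera("scene")[:,:,::-1]
cv2.imwrite("pics/w4.png",im); cv2.imwrite("pics/t4.png",t)
st=state(); print(st["eef_pos"],st["ft_force"],st["opening"])
for p in ([485.85,96.6,109],[485.85,96.6,67]): print(proj(m,p))
c=np.zeros((600,800,3),np.uint8)
c[:300,:400]=cv2.resize(t,(400,300)); c[:300,400:]=cv2.resize(im,(400,300))
c[300:,:400]=cv2.resize(s,(400,300)); c[300:,400:]=cv2.resize(im[180:330,220:420],(400,300),interpolation=cv2.INTER_CUBIC)
cv2.imwrite("pics/end.png",c)
```

```text
[483.61835375 101.39777859 361.78229849] [ 0.64012358 -0.07716127  0.1201965 ] 0.5806542244547636
[313.0261809  260.34647856]
[312.9126709  242.37566461]
```

View pics/end.png

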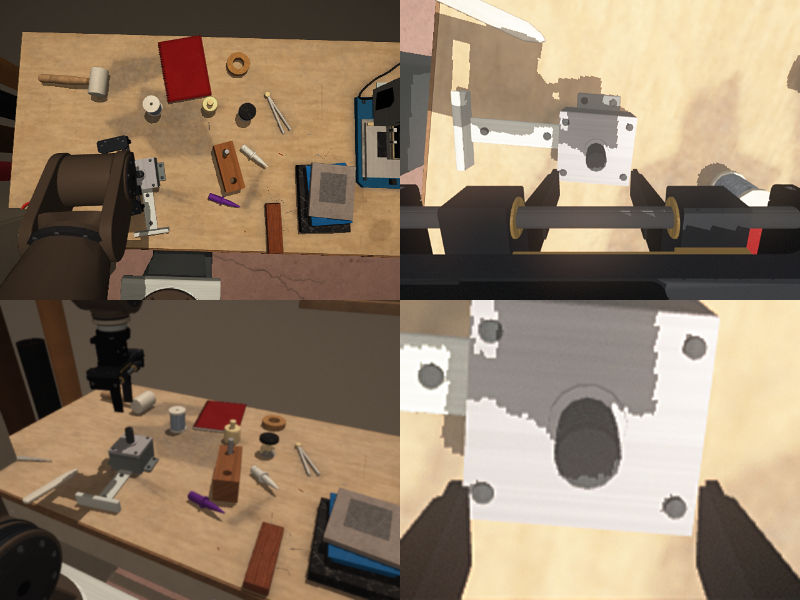

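The drift stands upright in the block with its collar flat. The grip's top is at (313.5,260) in the wrist picture, against (313,260.3) predicted for home. The straight pin and the bystanders are in place. Handing in.

```bash
python3 -c "
from cell import job_done; print(job_done())"
```

```text
the job is handed in; nothing more can be done
None
```

I took the steel drift from the stand, felt its point down through the lens where the two holes overlapped, and followed the taper down until the collar met the block. I then let go, backed off and handed the job in at about 18.5 s. I had no verdict back.

- **Finding the way in:** The wrist camera showed the plate about 12.1 mm out, towards world (+0.83, +0.55). The side force levelled off at about 7 N, which matched the plate's friction, so I took the point to be inside the plate's hole.
- **Forces:** Readings at the end of each move stayed under about 10 N during alignment. They rose to 25 N only at the final stop, where the collar met the block.
- **Seating:** The drift stopped sharply with the tool at z = 263.8 mm, against 263.3 mm expected. After release the grip's top was within about 1 pixel of where it should be when home, and the drift looked upright.
- **Not directly checked:** The plate's final position can't be seen with the drift in place; I infer it is in line because the full 17 mm shank is through it. My estimate that the point passed the plate while it was still about 6–7 mm out is also worked out, not measured.
- **Disagreed on the way:** The drift sat about 4.8 mm off-centre in the pads; I measured and allowed for this.
- **Surroundings:** The purple and white look-alikes fell over by the first wrist picture, before the gripper came near them. The straight pin, weight, jar and spool look undisturbed in the last pictures.

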